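Latch the reservoir carriage on the middle rung

TASK

The reservoir bottle's carriage hangs on its ladder stand with its pawl just below the middle rung. Take the carriage by its top bar and raise it until the pawl has swung past the middle rung, but not past the top one; lower it gently until the pawl hooks over the middle rung, then prove the lock by bearing down on the bar with a steady 15 N or so for about a second (never more than 20 N). Let go, leaving the carriage hooked on the middle rung and the beaker and the roll of tape beside the stand undisturbed.

Things in the scene. Friction and masses are not known exactly. Their poses are not given: they have to be found in the camera images.
- stand: The stand's dark steel base plate, 150 x 130 x 12 mm, fixed to the worktop. Origin on the worktop, midway between the uprights; z up, x away from the bottle (the bottle's tray sticks out to -x).
- handle (a point): Middle of the black grip bar on top of the carriage: round, 14 mm thick, 90 mm long, level, along the stand's y, nothing above it. Posts 8 mm thick at y = +-22.5 mm. A finger guard, 50 (x) by 70 mm, lies under it, its top 23 mm below the bar's axis. The bar is 166 mm straight above the pawl's pin, at x = -22 mm. The bottle's top is about 50 mm lower than the bar.
- pawl: Dark steel pawl on the carriage's pin (its origin); x along its arm (35 mm long, 8 thick, lip 5 deep at the end), z up when level. The tip swings down only; its weighted tail brings it back. Going up, a rung folds it; it is level again once the pin is 37 mm above that rung's axis (it meets the next at 46, passes it at 92). Hooked, the arm lies level on the rung, its pin 9 mm above the rung's axis.
- beaker: Loose glass beaker, 54 mm wide, 67 mm tall, standing left of the stand; origin under its middle. Leave alone.
- label_tape: Loose roll of tape, 72 mm wide, 19 mm high, lying right of the stand; origin under its middle. Leave alone.
- carriage: Aluminium frame with a tray and a bottle (70 mm wide) fixed on it. Origin on the pawl's pin; axes as the stand's. It slides only straight up and down, 130 mm in all, and seats on hard metal. It weighs about 0.55 kg (0.45 to 0.65) and its guides drag with about 7 N, so it stays where it is left: lifting takes about 12 N, pushing down about 2 N.
- ladder: Two upright aluminium rails on the base at y = +-42 mm, 205 mm high; origin and axes as the stand's. Between them a steel strip with three round rungs, 10 mm thick, 58 mm long along y, 55 mm apart, in the plane x = 0. The strip is clamped by hand: the middle rung's axis lies anywhere from 106 to 124 mm above the worktop. This height is not measured: see it or feel for it.
Things that resemble listed ones, but are neither listed nor needed, are in the scene too. Of the things that look like the stand, the largest one is meant.

How it is judged:
On the way, in this order (a step that is already met when the one before it is completed fails the run):
1. the pawl has swung past the middle rung and is level again above it (z of pawl in the frame of ladder between 0.137 and 0.19 m and angle between pawl's own z axis and vertical below 0.2 rad), for 0.05 s.
2. the pawl is hooked over the middle rung and the carriage is borne down on, with more than 8 N between pawl and rung (z of pawl in the frame of ladder between 0.111 and 0.136 m and angle between pawl's own z axis and vertical below 0.12 rad and contact force between pawl and ladder above 8 N), for 0.4 s.
At the end, for the whole second after the job is handed in: The carriage is at rest with the pawl level (within 0.12 rad) and bearing (over 0.5 N) on the middle rung: its pin 111 to 136 mm above the worktop, which is 9 mm above that rung wherever the strip is clamped (z of pawl in the frame of ladder between 0.111 and 0.136 m and angle between pawl's own z axis and vertical below 0.12 rad and contact force between pawl and ladder above 0.5 N and linear speed of pawl below 0.01 m/s); the robot touches nothing.
It fails at once if more than 30 N between pawl and rungs (slammed down or borne down on too hard) (contact force between pawl and ladder above 30 N).
It fails at once if the pawl is carried past the top rung (z of pawl in the frame of ladder above 0.195 m).
It fails at once if the beaker is displaced by more than 20 mm or tipped (distance of beaker from where it was at the start of the episode above 0.02 m or angle between beaker's own z axis and vertical above 0.4 rad).
It fails at once if the tape is displaced by more than 20 mm (distance of label_tape from where it was at the start of the episode above 0.02 m).
It also fails if it takes over 54 s, if anything falls off the work surface, if the arm or the gripper's body presses on something with over 40 N, if the wrist force passes 120 N, or if a joint passes its speed limit or range.

ROBOT

A 7-joint arm with a two-finger parallel gripper is mounted at the origin on a cart in front of the work surface, level with it; the furniture and walls round the work are solid. World frame = base frame: x ahead of the robot, y to its left, z up, the work surface at z = 0. Lengths are in m, angles in rad, forces in N, time in s.
With the tool pointing down it reaches from about 0.425 to 0.925 m from the base axis. Payload 6.8 kg.
Tool frame: the origin (TCP) lies between the finger pads; the fingertips stand finger_overhang ahead of it and the grasp point (between the pads) lies 6 mm ahead of it (finger_overhang is the distance from the TCP to the fingertips, in m); z points along the fingers, y is the line along which they close (so a half turn about z gives the same grasp; the last joint's range is limited). The gripper opens to 85 mm and grips with 20 to 120 N. Pads are 22 mm wide; open, the fingers measure 114 mm over their backs; the gripper's body (76 mm by 85 mm) begins 54 mm behind the grasp point. The pads swing forward as they close: fully open they stand 13 mm farther back than shut.
Start: joints at [-1.39, 0.477, 0.022, 1.555, -0.011, 1.109, -0.083], TCP at [0.192, 0.647, 0.256] pointing down, gripper open.
Joint ranges: [-2.96, 2.96], [-0.34, 2.1], [-1.41, 1.46], [0.24, 2.44], [-1.37, 4.51], [0.17, 1.92], [-2.96, 2.96]. Speed limits (rad/s): [2.39, 2.39, 3.14, 3.14, 3.14, 3.14, 3.14].

INTERFACE

Orientations are given as a unit quaternion [w, x, y, z].
In Python, from station import * gives the robot as it stands.
- The arm moves only by the tool drive_tool, never from a script. Its argument "increments" is a list of rows, each an object of numbers: "claw": the finger opening in m, from 0 to 0.0854; "dx", "dy", "dz": the shift along the tool's x, y, z in m; "wx", "wy", "wz": the turn, a rotation vector about the tool's x, y, z in degrees. A call has 1 to 20 rows; each row shifts and turns the commanded pose from where the row before left it, along the tool's axes as they then stand; what a row does not reach is not made up. A row lasts 1/8 s, in which the tool goes at most 62.5 mm and 10.7 degrees, less where a joint would pass 70% of its speed; a pose out of reach is approached as far as the arm can. A call with a gripper value outside its range is refused whole. The fingers move at their own pace and stop on an object; "newtons" is the grip in N (left out, the last holds). Time passes only in rows, so rows that do not move let the fingers close. It gives the time, the measured TCP pose, the force, the opening and the grip force at its end, in the units of the state.
- get_obs(): the state, without advancing time (a new reading comes with each control period).
- read_camera(name): name is "scene" or "side" or "wrist"; returns (picture, depth): 384x512x3 uint8, red, green, blue; 384x512 float32, m along the optical axis (not along the pixel's ray), 0 where there is no reading.
- calibration(name): a dict with "intrinsics" (3x3 intrinsics, pixels), "k1" (the pictures are not rectified: a ray, as slopes to the right and down, at radius r is drawn at 1 + k1 r^2 times it, then the intrinsics apply), "R" (3x3) and "t" (3): a world point X has camera coordinates R X + t; the wrist camera has in their place "mount" (4x4, takes a point from camera to tool coordinates, whose origin is the TCP and whose axes are the flange's). Camera axes: x right, y down, z forward; pixel columns grow to the right and rows downward; lengths in m; the calibration is good to about 2 mm. A picture is of the moment at which its call begins: read the wrist's pose just before it. calibration takes no time and is no camera call.
- hand_in(): hands the job in; it is judged then, once.
The state is a dict: "t": time; "q": joint angles; "joint_vel": joint speeds; "joint_torque": joint torques, N m; "eef_pos": TCP position; "tool_rot": TCP orientation; "contact_force": force on the tool from outside, world axes, zero at the start; "torque": the same for the moment, N m; "gripper_width": opening from 0.0 (shut) to 1.0 (fully open); "grasp_force": force on a finger pad.
Only numpy, scipy, OpenCV 4.12 (cv2) and the standard library are available. Lean on these libraries where they do the work, as an engineer would, in place of code of your own. Each camera call takes 0.05 s, during which the arm holds its last target. There are 200 camera calls.

## Working session

There is one attempt and no reset: what is moved stays moved. The work goes in short steps, Python scripts to look and compute and a tool call to move; the robot and the scene stay as the last step left them, time stands still between calls to the robot, and variables do not carry over. Pictures are saved under pics/ and viewed, at most 10 in all, crops included, and the job is handed in when it is done.

Besides the shell and the picture viewer there is one more tool, called after "Call:" as a command line: name --argument value ..., lists and objects as JSON in quotes. drive_tool: Moves the arm, as the interface text tells. Its arguments: {"type":"object","properties":{"increments":{"type":"array","items":{"type":"object","properties":{"claw":{"type":"number"},"dx":{"type":"number"},"dy":{"type":"number"},"dz":{"type":"number"},"wx":{"type":"number"},"wy":{"type":"number"},"wz":{"type":"number"}}}},"newtons":{"type":"number"}},"required":["increments"]}

```bash
mkdir -p pics
cat > h.py <<'E'
from station import *
import numpy as np, cv2
def P(c,d,u,v,T=None):
    K=np.array(c["intrinsics"]);k=c["k1"]
    a=np.array([(u-K[0,2])/K[0,0],(v-K[1,2])/K[1,1]]);s=a.copy()
    for _ in range(10): s=a/(1+k*(s@s))
    X=np.array([s[0],s[1],1])*d
    if T is None: return np.array(c["R"]).T@(X-np.array(c["t"]))
    return X
def save(p,n): cv2.imwrite("pics/"+n,p[:,:,::-1])
E
python3 - <<'E'
from h import *
print(get_obs())
for n in("scene","side"):
    p,d=read_camera(n); np.savez(n,p=p,d=d); save(p,n+"0.png"); print(calibration(n))
a=cv2.imread("pics/scene0.png");b=cv2.imread("pics/side0.png")
cv2.imwrite("pics/both.png",np.hstack([a,b])[:, :])
E
```

```text
{'t': 0.0, 'q': array([-1.39011556,  0.47779081,  0.02235686,  1.55649763, -0.0115041 ,
        1.10929197, -0.08308263]), 'joint_vel': array([-2.70460744e-04, -6.84893183e-04,  6.83877639e-05, -4.27102789e-04,
       -2.73578260e-04,  3.44869631e-04, -5.02139321e-04]), 'joint_torque': array([ 1.29336013e-04, -5.96452439e+01,  1.60799369e+00, -2.81198269e+01,
        1.24275152e-02,  9.17411700e-03, -2.48063679e-05]), 'eef_pos': array([0.19208936, 0.64649863, 0.25531274]), 'tool_rot': array([-6.27236018e-05,  1.43878508e-01,  9.89594923e-01, -9.27558977e-04]), 'contact_force': array([ 0.64543578, -0.06243716, -0.52806104]), 'torque': array([ 0.04022282, -0.02119586, -0.02589608]), 'grasp_force': 0.0, 'gripper_width': 1.0022046146362384}
{'intrinsics': array([[368.45424174,   0.        , 253.16261923],
       [  0.        , 368.45424174, 184.30345993],
       [  0.        ,   0.        ,   1.        ]]), 'k1': -0.05421398376605164, 'R': array([[-0.97506334,  0.22157953,  0.01240979],
       [ 0.16778213,  0.7726196 , -0.61229741],
       [-0.14526062, -0.59494662, -0.79053012]]), 't': array([ 0.5702819 , -0.13128778,  1.16707139])}
{'intrinsics': array([[465.94724604,   0.        , 258.32919118],
       [  0.        , 465.94724604, 191.60963247],
       [  0.        ,   0.        ,   1.        ]]), 'k1': -0.07864903877530625, 'R': array([[ 0.58176151,  0.81334688, -0.00451689],
       [ 0.50456015, -0.36524061, -0.78231602],
       [-0.63794404,  0.45284231, -0.62286535]]), 't': array([-0.49445502, -0.13915252,  1.59397158])}
```

View pics/scene0.png

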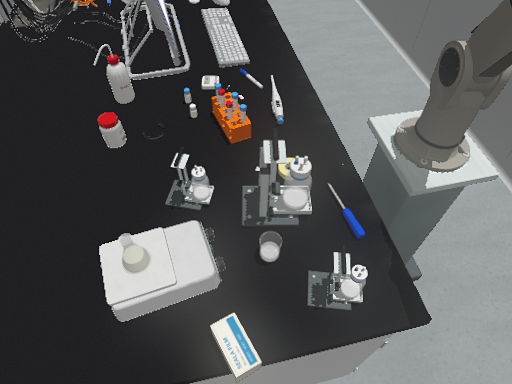

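View pics/side0.png

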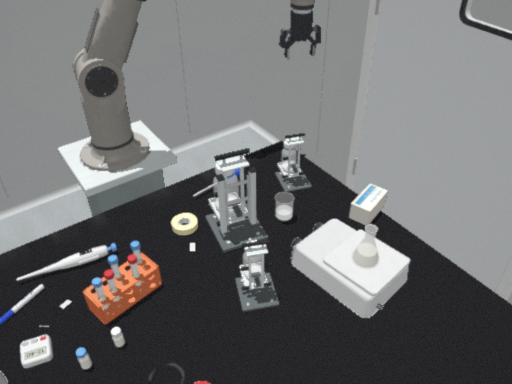

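The side picture shows the largest stand at about (237,200) with its black bar at (233,155), the beaker at (284,207) and the tape at (184,224). In the scene picture the stand is at (275,190). I'll enlarge both.

Run:
```python
from h import *
a=cv2.imread("pics/scene0.png")[125:235,230:330];b=cv2.imread("pics/side0.png")[140:250,190:290]
cv2.imwrite("pics/crop.png",np.hstack([cv2.resize(x,(400,440),interpolation=cv2.INTER_CUBIC) for x in(a,b)]))
```

```text
(no output)
```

View pics/crop.png

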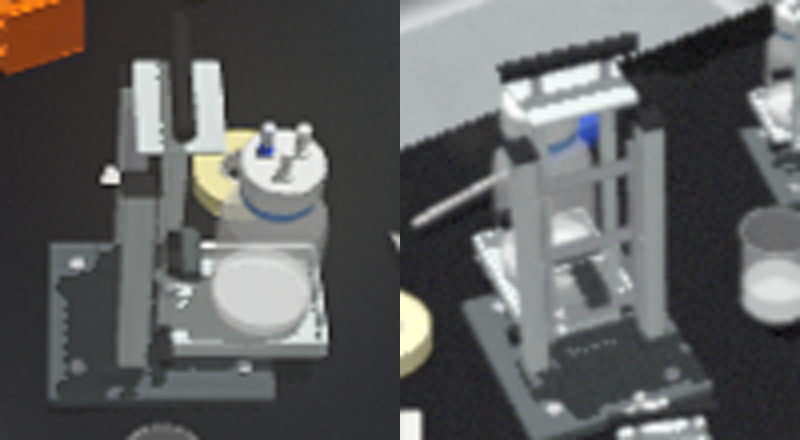

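Crop (4x): the base's far-left edge runs from scene (242.5,186) to (242.5,225) and on to (299,225). The bar runs from scene (275,129) to (276,160), and from side (215,158) to (249,150). In the side view the rungs cross at about (237,183) and (238,200).

Run:
```python
from h import *
S={n:(np.load(n+".npz")["d"],calibration(n)) for n in("scene","side")}
def onz(n,u,v,z):
    c=S[n][1];A=P(c,.5,u,v);B=P(c,1.,u,v);s=(z-A[2])/(B-A)[2];return A+s*(B-A)
for n,u,v in [("scene",242.5,186),("scene",242.5,225),("scene",299,225),("side",206.5,214.5),("side",225,249),("side",267.5,235.5)]:
    print(n,u,v,onz(n,u,v,.012).round(4))
for n,u,v in [("scene",275,132),("scene",275.5,145),("scene",276,157),("side",217,158),("side",232,154),("side",247,151)]:
    d=S[n][0]; w=d[v-2:v+3,int(u)-1:int(u)+2] if isinstance(v,int) else 0
    print(n,u,v,w.round(3).tolist() if u in(275.5,232) else '',P(S[n][1],d[v,int(u)],u,v).round(4))
```

```text
scene 242.5 186 [0.627  0.0494 0.012 ]
scene 242.5 225 [0.6532 0.1747 0.012 ]
scene 299 225 [0.5092 0.2064 0.012 ]
side 206.5 214.5 [0.4825 0.0827 0.012 ]
side 225 249 [0.628  0.0523 0.012 ]
side 267.5 235.5 [0.652  0.1719 0.012 ]
scene 275 132  [0.56   0.0977 0.2542]
scene 275.5 145 [[0.8090000152587891, 0.8069999814033508, 0.8069999814033508], [0.8069999814033508, 0.8080000281333923, 0.8069999814033508], [0.8059999942779541, 0.8040000200271606, 0.8019999861717224], [0.8009999990463257, 0.8019999861717224, 0.800000011920929], [0.8019999861717224, 0.7990000247955322, 0.8040000200271606]] [0.5688 0.1355 0.2526]
scene 276 157  [0.5765 0.1688 0.2515]
side 217 158  [0.5631 0.0845 0.249 ]
side 232 154 [[1.13100004196167, 1.128999948501587, 1.1330000162124634], [1.1260000467300415, 1.1260000467300415, 1.13100004196167], [1.1269999742507935, 1.1299999952316284, 1.1260000467300415], [1.1299999952316284, 1.1269999742507935, 1.1299999952316284], [1.128000020980835, 1.128999948501587, 1.1319999694824219]] [0.5705 0.1227 0.2495]
side 247 151  [0.5821 0.1589 0.2503]
```

Run:
```python
from h import *
c=calibration("side");d=np.load("side.npz")["d"]
def onz(u,v,z):
    A=P(c,.5,u,v);B=P(c,1.,u,v);s=(z-A[2])/(B-A)[2];return A+s*(B-A)
for u,v in[(220.75,177),(252,169)]: print("railtop",onz(u,v,.205).round(4))
y=np.radians(-12);n=np.array([np.cos(y),np.sin(y),0]);o=np.array([.5905,.1224,0])
for u in (236,239):
  for v in range(174,216):
    A=P(c,.5,u,v);B=P(c,1.,u,v);s=((o-A)@n)/((B-A)@n);X=A+s*(B-A)
    print(u,v,X[2].round(4),P(c,d[v,u],u,v).round(3),np.load("side.npz")["p"][v,u])
```

```text
railtop [0.5817 0.0807 0.205 ]
railtop [0.5991 0.1612 0.205 ]
236 174 0.2021 [0.38  0.251 0.02 ] [ 50  75 165]
236 175 0.1991 [0.376 0.253 0.013] [ 83 101 160]
236 176 0.1961 [0.512 0.168 0.128] [122 132 161]
236 177 0.193 [0.519 0.164 0.13 ] [130 134 144]
236 178 0.19 [0.522 0.161 0.13 ] [134 135 137]
236 179 0.1869 [0.523 0.16  0.128] [141 141 142]
236 180 0.1838 [0.528 0.157 0.129] [145 147 147]
236 181 0.1808 [0.528 0.157 0.126] [144 143 146]
236 182 0.1777 [0.59  0.119 0.178] [136 138 141]
236 183 0.1746 [0.592 0.117 0.177] [136 138 139]
236 184 0.1714 [0.593 0.116 0.175] [136 139 144]
236 185 0.1683 [0.591 0.117 0.17 ] [130 132 135]
236 186 0.1652 [0.537 0.151 0.117] [130 130 131]
236 187 0.162 [0.538 0.15  0.115] [126 129 129]
236 188 0.1589 [0.535 0.152 0.108] [133 133 133]
236 189 0.1557 [0.539 0.149 0.109] [132 132 132]
236 190 0.1525 [0.536 0.151 0.103] [134 133 133]
236 191 0.1494 [0.535 0.152 0.098] [135 136 136]
236 192 0.1462 [0.536 0.151 0.096] [152 151 151]
236 193 0.143 [0.536 0.151 0.092] [171 173 172]
236 194 0.1397 [0.538 0.149 0.091] [171 174 174]
236 195 0.1365
[... 2273 characters left out ...]
0.1141 [0.593 0.123 0.116] [132 133 137]
239 202 0.1108 [0.562 0.142 0.083] [115 117 118]
239 203 0.1075 [0.565 0.141 0.082] [131 137 136]
239 204 0.1041 [0.571 0.137 0.084] [203 205 209]
239 205 0.1008 [0.571 0.137 0.081] [161 163 167]
239 206 0.0974 [0.523 0.167 0.029] [132 135 137]
239 207 0.094 [0.582 0.129 0.085] [116 122 120]
239 208 0.0907 [0.585 0.128 0.085] [85 89 89]
239 209 0.0873 [0.584 0.128 0.08 ] [69 76 75]
239 210 0.0838 [0.594 0.122 0.087] [61 65 68]
239 211 0.0804 [0.596 0.12  0.086] [55 60 63]
239 212 0.077 [0.598 0.119 0.084] [57 62 63]
239 213 0.0735 [0.601 0.117 0.084] [61 66 68]
239 214 0.0701 [0.597 0.119 0.076] [61 65 67]
239 215 0.0666 [0.599 0.118 0.076] [62 65 66]
```

Call:
drive_tool --increments '[{"dz": -0.02,"wz": 10.67},{"dz": -0.02,"wz": 10.67},{"dz": -0.02,"wz": 10.67},{"dz": -0.02,"wz": 10.67},{"dz": -0.02,"wz": 10.67},{"dz": -0.02,"wz": 10.67},{"dz": -0.02,"wz": 10.67},{"dz": -0.01,"wz": 10.67},{"dx": -0.036,"dy": 0.04},{"dx": -0.036,"dy": 0.04},{"dx": -0.036,"dy": 0.04},{"dx": -0.036,"dy": 0.04},{"dx": -0.036,"dy": 0.04},{"dx": -0.036,"dy": 0.04},{"dx": -0.036,"dy": 0.04},{"dx": -0.036,"dy": 0.04},{"dx": -0.036,"dy": 0.04},{"dx": -0.036,"dy": 0.04},{"dx": -0.036,"dy": 0.04},{"dx": -0.036,"dy": 0.04}]'

```text
schema error: expected keys claw, dx, dy, dz, wx, wy, wz
```

The middle rung's axis sits at about 0.1175 m (the top rung at about 0.172 agrees). The pin is at about 0.081 and the bar axis at about (0.569, 0.1265, 0.247).

Call:
drive_tool --increments '[{"claw": 0.085,"dx": 0,"dy": 0,"dz": -0.02,"wx": 0,"wy": 0,"wz": 10.67},{"claw": 0.085,"dx": 0,"dy": 0,"dz": -0.02,"wx": 0,"wy": 0,"wz": 10.67},{"claw": 0.085,"dx": 0,"dy": 0,"dz": -0.02,"wx": 0,"wy": 0,"wz": 10.67},{"claw": 0.085,"dx": 0,"dy": 0,"dz": -0.02,"wx": 0,"wy": 0,"wz": 10.67},{"claw": 0.085,"dx": 0,"dy": 0,"dz": -0.02,"wx": 0,"wy": 0,"wz": 10.67},{"claw": 0.085,"dx": 0,"dy": 0,"dz": -0.02,"wx": 0,"wy": 0,"wz": 10.67},{"claw": 0.085,"dx": 0,"dy": 0,"dz": -0.02,"wx": 0,"wy": 0,"wz": 10.67},{"claw": 0.085,"dx": 0,"dy": 0,"dz": -0.01,"wx": 0,"wy": 0,"wz": 10.67},{"claw": 0.085,"dx": -0.036,"dy": 0.04,"dz": 0,"wx": 0,"wy": 0,"wz": 0},{"claw": 0.085,"dx": -0.036,"dy": 0.04,"dz": 0,"wx": 0,"wy": 0,"wz": 0},{"claw": 0.085,"dx": -0.036,"dy": 0.04,"dz": 0,"wx": 0,"wy": 0,"wz": 0},{"claw": 0.085,"dx": -0.036,"dy": 0.04,"dz": 0,"wx": 0,"wy": 0,"wz": 0},{"claw": 0.085,"dx": -0.036,"dy": 0.04,"dz": 0,"wx": 0,"wy": 0,"wz": 0},{"claw": 0.085,"dx": -0.036,"dy": 0.04,"dz": 0,"wx": 0,"wy": 0,"wz": 0},{"claw": 0.085,"dx": -0.036,"dy": 0.04,"dz": 0,"wx": 0,"wy": 0,"wz": 0},{"claw": 0.085,"dx": -0.036,"dy": 0.04,"dz": 0,"wx": 0,"wy": 0,"wz": 0},{"claw": 0.085,"dx": -0.036,"dy": 0.04,"dz": 0,"wx": 0,"wy": 0,"wz": 0},{"claw": 0.085,"dx": -0.036,"dy": 0.04,"dz": 0,"wx": 0,"wy": 0,"wz": 0},{"claw": 0.085,"dx": -0.036,"dy": 0.04,"dz": 0,"wx": 0,"wy": 0,"wz": 0},{"claw": 0.085,"dx": -0.036,"dy": 0.04,"dz": 0,"wx": 0,"wy": 0,"wz": 0}]'

```text
t: 2.6
eef_pos: [0.5733, 0.124, 0.4061]
tool_rot: [-0.0, 0.776, 0.63, -0.0]
contact_force: [0.2, 0.4, -0.6]
gripper_width: 1.001
grasp_force: 0.0
```

Run:
```python
from h import *
import station; print([x for x in dir(station) if 'over' in x.lower()])
for _ in range(3): get_obs(); 
o=get_obs();p,d=read_camera("wrist");o2=get_obs();print(o,o2['eef_pos']);np.savez("wrist",p=p,d=d,e=o['eef_pos'],r=o['tool_rot']);save(p,"w0.png")
print(calibration("wrist"))
```

```text
['finger_overhang']
{'t': 2.6, 'q': array([-0.86452646,  0.25766413,  0.69075765,  1.6041873 , -0.16785509,
        1.34058235, -0.35876882]), 'joint_vel': array([ 0.7215259 ,  0.38491685,  0.21738255, -0.35013212, -0.28119883,
        0.08296647,  0.94573511]), 'joint_torque': array([-3.53081994e+00, -4.27568185e+01,  5.97870782e+00, -2.85748976e+01,
        5.32137807e-01,  3.21035692e-02, -1.26131326e+00]), 'eef_pos': array([0.57332811, 0.12398571, 0.40606416]), 'tool_rot': array([-2.30387517e-04,  7.76466502e-01,  6.30158479e-01, -1.00208253e-04]), 'contact_force': array([ 0.2448898 ,  0.4170666 , -0.56316598]), 'torque': array([ 0.02185716, -0.05161085,  0.02508892]), 'grasp_force': 0.0, 'gripper_width': 1.0005679943398402} [0.57631887 0.11581841 0.40632845]
{'intrinsics': array([[295.61856819,   0.        , 251.95252424],
       [  0.        , 295.61856819, 193.52596106],
       [  0.        ,   0.        ,   1.        ]]), 'k1': 0.026922700320731362, 'mount': array([[ 1.99882883e-04, -9.52855129e-01, -3.03425547e-01,
         7.85812512e-02],
       [ 9.99998539e-01,  7.05654646e-04, -1.55723229e-03,
         3.93752138e-04],
       [ 1.69793042e-03, -3.03424792e-01,  9.52853878e-01,
        -1.19323982e-01],
       [ 0.00000000e+00,  0.00000000e+00,  0.00000000e+00,
         1.00000000e+00]])}
```

View pics/w0.png

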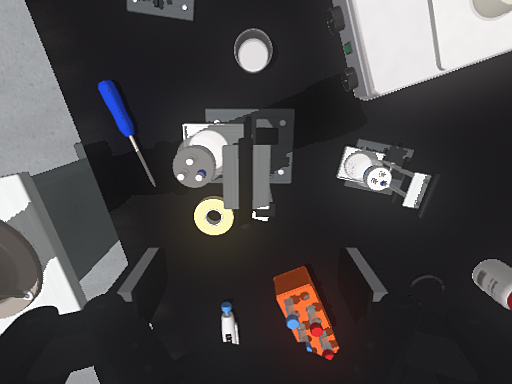

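The wrist view shows the bar vertical at column 246, rows about 125-225, between the guard's two light halves (columns 223-271), so the yaw is right. The arm was still moving, so I'll repeat the picture at rest.

Run:
```python
from h import *
read_camera("wrist");read_camera("wrist")
o=get_obs();p,d=read_camera("wrist");np.savez("wrist",p=p,d=d,e=o['eef_pos'],r=o['tool_rot'])
print(o['eef_pos'],get_obs()['eef_pos'],o['tool_rot'],finger_overhang)
cv2.imwrite("pics/w1.png",cv2.resize(p[90:240,170:310,::-1],(560,600),interpolation=cv2.INTER_CUBIC))
```

```text
[0.57369184 0.12157417 0.40598153] [0.57290765 0.12411803 0.40581386] [ 6.20328665e-04  7.78736362e-01  6.27350748e-01 -5.76694524e-04] 0.025
```

View pics/w1.png

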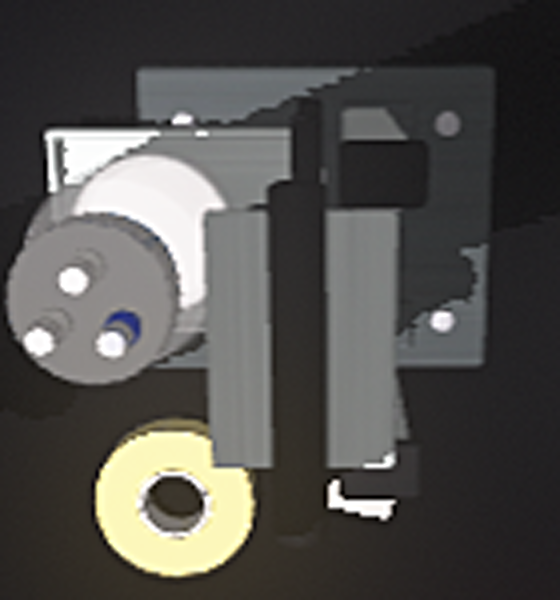

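The bar runs from crop (298,183) to (298,543), i.e. wrist pixels (244.3,135.5) to (244.3,225.5).

Run:
```python
from h import *
from scipy.spatial.transform import Rotation as R
w=np.load("wrist.npz");c=calibration("wrist");M=np.array(c["mount"])
q=w['r'];Rt=R.from_quat([q[1],q[2],q[3],q[0]])
f=lambda u,v,d:(M@np.r_[P(c,d,u,v,1),1])[:3]
d=w['d']
for v in(138,160,180,200,223):
    z=np.median(d[v-1:v+2,243:247]); t=f(244.3,v,z); print(v,z.round(3),t.round(4),(w['e']+Rt.apply(t)).round(4))
for v in (135.5,225.5):
    t=f(244.3,v,np.median(d[int(v)-4 if v>200 else int(v)+4,243:247])); print(t.round(4),(w['e']+Rt.apply(t)).round(4))
for u,v in((226,160),(262,160)):
    t=f(u,v,d[v,u]);print('guard',t.round(4),(w['e']+Rt.apply(t)).round(4))
o=get_obs();print(o['eef_pos'],Rt.as_euler('xyz',degrees=True))
```

```text
138 0.269 [ 0.0451 -0.007   0.1523] [0.5764 0.1668 0.2536]
160 0.275 [ 0.0249 -0.0072  0.1521] [0.572  0.1471 0.2539]
180 0.281 [ 0.0055 -0.0073  0.1524] [0.5677 0.1283 0.2535]
200 0.287 [-0.0144 -0.0075  0.1519] [0.5633 0.1089 0.2541]
223 0.294 [-0.0387 -0.0077  0.1523] [0.5579 0.0851 0.2538]
[ 0.0472 -0.007   0.1531] [0.5769 0.1689 0.2528]
[-0.041  -0.0077  0.1514] [0.5575 0.0829 0.2546]
guard [ 0.0189 -0.0269  0.1821] [0.5514 0.1455 0.2239]
guard [0.0189 0.0103 0.1821] [0.5877 0.1376 0.2239]
[0.57290765 0.12411803 0.40581386] [1.79986102e+02 9.60571811e-02 7.77098911e+01]
```

Call:
drive_tool --increments '[{"claw": 0.085,"dx": 0.001,"dy": -0.0065,"dz": 0.03,"wx": 0,"wy": 0,"wz": 0},{"claw": 0.06,"dx": 0,"dy": 0,"dz": 0.04,"wx": 0,"wy": 0,"wz": 0},{"claw": 0.06,"dx": 0,"dy": 0,"dz": 0.02,"wx": 0,"wy": 0,"wz": 0},{"claw": 0.06,"dx": 0,"dy": 0,"dz": 0,"wx": 0,"wy": 0,"wz": 0},{"claw": 0.06,"dx": 0,"dy": 0,"dz": 0,"wx": 0,"wy": 0,"wz": 0},{"claw": 0.06,"dx": 0,"dy": 0,"dz": 0,"wx": 0,"wy": 0,"wz": 0}]' --newtons 60

```text
t: 3.55
eef_pos: [0.5671, 0.1281, 0.3175]
tool_rot: [0.0, 0.776, 0.63, 0.001]
contact_force: [-0.7, 0.4, -0.2]
gripper_width: 0.701
grasp_force: 0.0
```

Run:
```python
from h import *
from scipy.spatial.transform import Rotation as R
c=calibration("wrist");M=np.array(c["mount"])
o=get_obs();p,d=read_camera("wrist");print(o['eef_pos'],o['tool_rot'],get_obs()['eef_pos'])
# reproject: bar = high points, dark, in tool z
q=o['tool_rot'];Rt=R.from_quat([q[1],q[2],q[3],q[0]])
pts=[]
for v in range(0,384,2):
  for u in range(150,340,2):
    if d[v,u]>.05:
        t=(M@np.r_[P(c,d[v,u],u,v,1),1])[:3]; W=o['eef_pos']+Rt.apply(t)
        if .246<W[2]<.258 and p[v,u].max()<70 and abs(t[1])<.03: pts.append(t)
pts=np.array(pts);print(len(pts),np.percentile(pts,[1,50,99],axis=0).round(4))
```

```text
[0.5671176  0.12809796 0.31747872] [2.07051954e-04 7.76461540e-01 6.30163823e-01 9.95160626e-04] [0.5670403  0.12795915 0.31734556]
590 [[-0.0458 -0.0071  0.0626]
 [ 0.0029  0.0001  0.0646]
 [ 0.0415  0.0069  0.0704]]
```

Centred. Descend and close.

Call:
drive_tool --increments '[{"claw": 0.06,"dx": -0.002,"dy": 0,"dz": 0.02,"wx": 0,"wy": 0,"wz": 0},{"claw": 0.06,"dx": 0,"dy": 0,"dz": 0.02,"wx": 0,"wy": 0,"wz": 0},{"claw": 0.06,"dx": 0,"dy": 0,"dz": 0.015,"wx": 0,"wy": 0,"wz": 0},{"claw": 0.06,"dx": 0,"dy": 0,"dz": 0.007,"wx": 0,"wy": 0,"wz": 0},{"claw": 0.06,"dx": 0,"dy": 0,"dz": 0,"wx": 0,"wy": 0,"wz": 0},{"claw": 0.03,"dx": 0,"dy": 0,"dz": 0,"wx": 0,"wy": 0,"wz": 0},{"claw": 0.005,"dx": 0,"dy": 0,"dz": 0,"wx": 0,"wy": 0,"wz": 0},{"claw": 0.005,"dx": 0,"dy": 0,"dz": 0,"wx": 0,"wy": 0,"wz": 0},{"claw": 0.005,"dx": 0,"dy": 0,"dz": 0,"wx": 0,"wy": 0,"wz": 0},{"claw": 0.005,"dx": 0,"dy": 0,"dz": 0,"wx": 0,"wy": 0,"wz": 0},{"claw": 0.005,"dx": 0,"dy": 0,"dz": 0,"wx": 0,"wy": 0,"wz": 0},{"claw": 0.005,"dx": 0,"dy": 0,"dz": 0,"wx": 0,"wy": 0,"wz": 0}]' --newtons 60

```text
t: 5.1
eef_pos: [0.5669, 0.1256, 0.2546]
tool_rot: [0.0, 0.777, 0.63, 0.001]
contact_force: [4.8, -1.0, 1.3]
gripper_width: 0.14
grasp_force: 58.5
```

Gripped. Raise 70 mm first.

Call:
drive_tool --increments '[{"claw": 0.005,"dx": 0,"dy": 0,"dz": -0.005,"wx": 0,"wy": 0,"wz": 0},{"claw": 0.005,"dx": 0,"dy": 0,"dz": -0.005,"wx": 0,"wy": 0,"wz": 0},{"claw": 0.005,"dx": 0,"dy": 0,"dz": -0.005,"wx": 0,"wy": 0,"wz": 0},{"claw": 0.005,"dx": 0,"dy": 0,"dz": -0.005,"wx": 0,"wy": 0,"wz": 0},{"claw": 0.005,"dx": 0,"dy": 0,"dz": -0.005,"wx": 0,"wy": 0,"wz": 0},{"claw": 0.005,"dx": 0,"dy": 0,"dz": -0.005,"wx": 0,"wy": 0,"wz": 0},{"claw": 0.005,"dx": 0,"dy": 0,"dz": -0.005,"wx": 0,"wy": 0,"wz": 0},{"claw": 0.005,"dx": 0,"dy": 0,"dz": -0.005,"wx": 0,"wy": 0,"wz": 0},{"claw": 0.005,"dx": 0,"dy": 0,"dz": -0.005,"wx": 0,"wy": 0,"wz": 0},{"claw": 0.005,"dx": 0,"dy": 0,"dz": -0.005,"wx": 0,"wy": 0,"wz": 0},{"claw": 0.005,"dx": 0,"dy": 0,"dz": -0.005,"wx": 0,"wy": 0,"wz": 0},{"claw": 0.005,"dx": 0,"dy": 0,"dz": -0.005,"wx": 0,"wy": 0,"wz": 0},{"claw": 0.005,"dx": 0,"dy": 0,"dz": -0.005,"wx": 0,"wy": 0,"wz": 0},{"claw": 0.005,"dx": 0,"dy": 0,"dz": -0.005,"wx": 0,"wy": 0,"wz": 0},{"claw": 0.005,"dx": 0,"dy": 0,"dz": 0,"wx": 0,"wy": 0,"wz": 0},{"claw": 0.005,"dx": 0,"dy": 0,"dz": 0,"wx": 0,"wy": 0,"wz": 0}]'

```text
t: 7.1
eef_pos: [0.5668, 0.1256, 0.3233]
tool_rot: [0.001, 0.777, 0.63, 0.0]
contact_force: [9.1, 0.8, -6.8]
gripper_width: 0.14
grasp_force: 58.9
```

Call:
drive_tool --increments '[{"claw": 0.005,"dx": 0,"dy": 0.0005,"dz": -0.003,"wx": 0,"wy": 0,"wz": 0},{"claw": 0.005,"dx": 0,"dy": 0.0005,"dz": -0.003,"wx": 0,"wy": 0,"wz": 0},{"claw": 0.005,"dx": 0,"dy": 0,"dz": -0.003,"wx": 0,"wy": 0,"wz": 0},{"claw": 0.005,"dx": 0,"dy": 0,"dz": -0.001,"wx": 0,"wy": 0,"wz": 0},{"claw": 0.005,"dx": 0,"dy": 0,"dz": 0,"wx": 0,"wy": 0,"wz": 0},{"claw": 0.005,"dx": 0,"dy": 0,"dz": 0,"wx": 0,"wy": 0,"wz": 0},{"claw": 0.005,"dx": 0,"dy": 0,"dz": 0,"wx": 0,"wy": 0,"wz": 0}]'

```text
t: 7.98
eef_pos: [0.5668, 0.1256, 0.3323]
tool_rot: [0.0, 0.777, 0.63, -0.001]
contact_force: [7.6, 0.7, -10.5]
gripper_width: 0.138
grasp_force: 58.9
```

Run:
```python
from h import *
p,d=read_camera("side");np.savez("side2",p=p,d=d)
cv2.imwrite("pics/s2.png",cv2.resize(p[110:250,190:310,::-1],(514,600),interpolation=cv2.INTER_CUBIC))
```

```text
(no output)
```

View pics/s2.png

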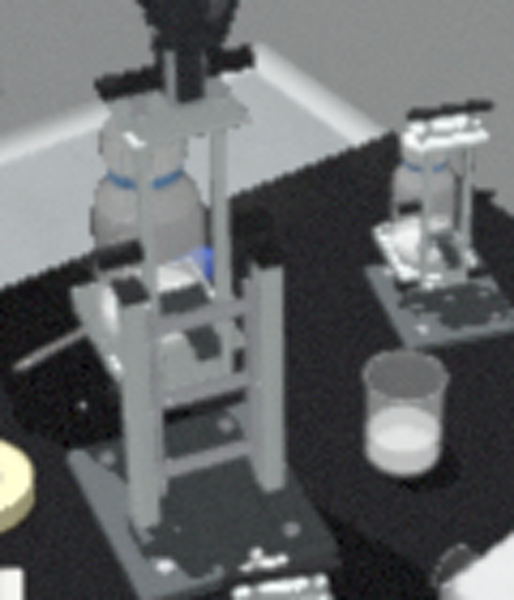

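The carriage is up. The dark pawl is visible above the middle rung at crop (185,298)-(205,345), i.e. side pixels (233,180) to (238,190). I'll check that it's level by depth.

Run:
```python
from h import *
w=np.load("side2.npz");c=calibration("side")
o=np.array([.5905,.1224,0]);x=np.array([np.cos(-.21),np.sin(-.21),0])
for u,v in[(231,179),(233,179),(233,181),(235,187),(237,188),(238,189),(238,191),(239,192),(240,192)]:
    X=P(c,w['d'][v,u],u,v);print(u,v,w['p'][v,u],'xs',((X-o)@x).round(4),'z',X[2].round(4))
print(get_obs()['contact_force'])
```

```text
231 179 [60 65 67] xs -0.032 z 0.1655
233 179 [63 69 69] xs -0.0328 z 0.1632
233 181 [65 70 69] xs -0.0262 z 0.1622
235 187 [70 73 76] xs 0.0006 z 0.1634
237 188 [62 65 67] xs 0.0047 z 0.1619
238 189 [60 62 66] xs 0.009 z 0.1615
238 191 [59 66 66] xs 0.0096 z 0.1558
239 192 [64 72 70] xs 0.0099 z 0.1519
240 192 [71 73 74] xs 0.0104 z 0.1515
[  8.47043062   0.71945714 -10.86803192]
```

Pawl level, pin about 0.1585. Lower it gently to just above the rung.

Call:
drive_tool --increments '[{"claw": 0.005,"dx": 0,"dy": 0,"dz": 0.003,"wx": 0,"wy": 0,"wz": 0},{"claw": 0.005,"dx": 0,"dy": 0,"dz": 0.003,"wx": 0,"wy": 0,"wz": 0},{"claw": 0.005,"dx": 0,"dy": 0,"dz": 0.003,"wx": 0,"wy": 0,"wz": 0},{"claw": 0.005,"dx": 0,"dy": 0,"dz": 0.003,"wx": 0,"wy": 0,"wz": 0},{"claw": 0.005,"dx": 0,"dy": 0,"dz": 0.003,"wx": 0,"wy": 0,"wz": 0},{"claw": 0.005,"dx": 0,"dy": 0,"dz": 0.003,"wx": 0,"wy": 0,"wz": 0},{"claw": 0.005,"dx": 0,"dy": 0,"dz": 0.002,"wx": 0,"wy": 0,"wz": 0},{"claw": 0.005,"dx": 0,"dy": 0,"dz": 0.002,"wx": 0,"wy": 0,"wz": 0},{"claw": 0.005,"dx": 0,"dy": 0,"dz": 0.002,"wx": 0,"wy": 0,"wz": 0},{"claw": 0.005,"dx": 0,"dy": 0,"dz": 0.001,"wx": 0,"wy": 0,"wz": 0},{"claw": 0.005,"dx": 0,"dy": 0,"dz": 0,"wx": 0,"wy": 0,"wz": 0},{"claw": 0.005,"dx": 0,"dy": 0,"dz": 0,"wx": 0,"wy": 0,"wz": 0}]'

```text
t: 9.52
eef_pos: [0.5669, 0.1256, 0.309]
tool_rot: [-0.0, 0.777, 0.63, -0.0]
contact_force: [0.2, 2.0, -1.0]
gripper_width: 0.143
grasp_force: 60.3
```

Call:
drive_tool --increments '[{"claw": 0.005,"dx": 0,"dy": 0,"dz": 0.001,"wx": 0,"wy": 0,"wz": 0},{"claw": 0.005,"dx": 0,"dy": 0,"dz": 0.001,"wx": 0,"wy": 0,"wz": 0},{"claw": 0.005,"dx": 0,"dy": 0,"dz": 0.001,"wx": 0,"wy": 0,"wz": 0},{"claw": 0.005,"dx": 0,"dy": 0,"dz": 0.001,"wx": 0,"wy": 0,"wz": 0},{"claw": 0.005,"dx": 0,"dy": 0,"dz": 0.001,"wx": 0,"wy": 0,"wz": 0},{"claw": 0.005,"dx": 0,"dy": 0,"dz": 0.001,"wx": 0,"wy": 0,"wz": 0},{"claw": 0.005,"dx": 0,"dy": 0,"dz": 0,"wx": 0,"wy": 0,"wz": 0}]'

```text
t: 10.4
eef_pos: [0.567, 0.1256, 0.303]
tool_rot: [-0.0, 0.777, 0.63, -0.0]
contact_force: [-3.0, 3.6, 0.3]
gripper_width: 0.134
grasp_force: 60.3
```

Call:
drive_tool --increments '[{"claw": 0.005,"dx": 0,"dy": 0,"dz": 0.0005,"wx": 0,"wy": 0,"wz": 0},{"claw": 0.005,"dx": 0,"dy": 0,"dz": 0.0005,"wx": 0,"wy": 0,"wz": 0},{"claw": 0.005,"dx": 0,"dy": 0,"dz": 0.0005,"wx": 0,"wy": 0,"wz": 0},{"claw": 0.005,"dx": 0,"dy": 0,"dz": 0.0005,"wx": 0,"wy": 0,"wz": 0},{"claw": 0.005,"dx": 0,"dy": 0,"dz": 0,"wx": 0,"wy": 0,"wz": 0}]'

```text
t: 11.02
eef_pos: [0.567, 0.1256, 0.3011]
tool_rot: [-0.0, 0.777, 0.63, -0.0]
contact_force: [-4.0, 3.6, 1.0]
gripper_width: 0.141
grasp_force: 60.4
```

Call:
drive_tool --increments '[{"claw": 0.005,"dx": 0,"dy": 0,"dz": 0.0005,"wx": 0,"wy": 0,"wz": 0},{"claw": 0.005,"dx": 0,"dy": 0,"dz": 0.0005,"wx": 0,"wy": 0,"wz": 0},{"claw": 0.005,"dx": 0,"dy": 0,"dz": 0,"wx": 0,"wy": 0,"wz": 0}]'

```text
t: 11.4
eef_pos: [0.567, 0.1256, 0.3002]
tool_rot: [-0.0, 0.777, 0.63, -0.0]
contact_force: [-4.7, 3.2, 1.0]
gripper_width: 0.137
grasp_force: 60.4
```

Call:
drive_tool --increments '[{"claw": 0.005,"dx": 0,"dy": 0,"dz": 0.0005,"wx": 0,"wy": 0,"wz": 0},{"claw": 0.005,"dx": 0,"dy": 0,"dz": 0.0005,"wx": 0,"wy": 0,"wz": 0},{"claw": 0.005,"dx": 0,"dy": 0,"dz": 0,"wx": 0,"wy": 0,"wz": 0}]'

```text
t: 11.78
eef_pos: [0.567, 0.1256, 0.2993]
tool_rot: [-0.0, 0.777, 0.63, -0.0]
contact_force: [-4.0, 3.3, 2.0]
gripper_width: 0.139
grasp_force: 60.6
```

Call:
drive_tool --increments '[{"claw": 0.005,"dx": 0,"dy": 0,"dz": 0.0005,"wx": 0,"wy": 0,"wz": 0},{"claw": 0.005,"dx": 0,"dy": 0,"dz": 0.0005,"wx": 0,"wy": 0,"wz": 0},{"claw": 0.005,"dx": 0,"dy": 0,"dz": 0,"wx": 0,"wy": 0,"wz": 0}]'

```text
t: 12.15
eef_pos: [0.567, 0.1256, 0.299]
tool_rot: [-0.0, 0.777, 0.63, 0.0]
contact_force: [-6.5, 3.7, 8.1]
gripper_width: 0.144
grasp_force: 61.2
```

Contact at the rung (pin about 0.125). Bear down a little more.

Call:
drive_tool --increments '[{"claw": 0.005,"dx": 0,"dy": 0,"dz": 0.0004,"wx": 0,"wy": 0,"wz": 0},{"claw": 0.005,"dx": 0,"dy": 0,"dz": 0.0003,"wx": 0,"wy": 0,"wz": 0},{"claw": 0.005,"dx": 0,"dy": 0,"dz": 0,"wx": 0,"wy": 0,"wz": 0}]'

```text
t: 12.52
eef_pos: [0.5671, 0.1256, 0.2989]
tool_rot: [-0.001, 0.777, 0.63, 0.0]
contact_force: [-9.1, 2.3, 11.7]
gripper_width: 0.138
grasp_force: 61.6
```

Call:
drive_tool --increments '[{"claw": 0.005,"dx": 0,"dy": 0,"dz": 0.0005,"wx": 0,"wy": 0,"wz": 0},{"claw": 0.005,"dx": 0,"dy": 0,"dz": 0,"wx": 0,"wy": 0,"wz": 0},{"claw": 0.005,"dx": 0,"dy": 0,"dz": 0,"wx": 0,"wy": 0,"wz": 0},{"claw": 0.005,"dx": 0,"dy": 0,"dz": 0,"wx": 0,"wy": 0,"wz": 0},{"claw": 0.005,"dx": 0,"dy": 0,"dz": 0,"wx": 0,"wy": 0,"wz": 0},{"claw": 0.005,"dx": 0,"dy": 0,"dz": 0,"wx": 0,"wy": 0,"wz": 0},{"claw": 0.005,"dx": 0,"dy": 0,"dz": 0,"wx": 0,"wy": 0,"wz": 0},{"claw": 0.005,"dx": 0,"dy": 0,"dz": 0,"wx": 0,"wy": 0,"wz": 0},{"claw": 0.005,"dx": 0,"dy": 0,"dz": 0,"wx": 0,"wy": 0,"wz": 0}]'

```text
t: 13.65
eef_pos: [0.5671, 0.1256, 0.2988]
tool_rot: [-0.001, 0.777, 0.63, 0.0]
contact_force: [-9.7, 2.4, 14.0]
gripper_width: 0.14
grasp_force: 61.9
```

The lock held about 14 N for a second. Ease off, open and retreat straight up.

Call:
drive_tool --increments '[{"claw": 0.005,"dx": 0,"dy": -0.0005,"dz": -0.0006,"wx": 0,"wy": 0,"wz": 0},{"claw": 0.005,"dx": 0,"dy": -0.0005,"dz": -0.0006,"wx": 0,"wy": 0,"wz": 0},{"claw": 0.02,"dx": 0,"dy": 0,"dz": 0,"wx": 0,"wy": 0,"wz": 0},{"claw": 0.04,"dx": 0,"dy": 0,"dz": 0,"wx": 0,"wy": 0,"wz": 0},{"claw": 0.06,"dx": 0,"dy": 0,"dz": 0,"wx": 0,"wy": 0,"wz": 0},{"claw": 0.06,"dx": 0,"dy": 0,"dz": 0,"wx": 0,"wy": 0,"wz": 0},{"claw": 0.06,"dx": 0,"dy": 0,"dz": 0,"wx": 0,"wy": 0,"wz": 0},{"claw": 0.06,"dx": 0,"dy": 0,"dz": 0,"wx": 0,"wy": 0,"wz": 0},{"claw": 0.06,"dx": 0,"dy": 0,"dz": -0.01,"wx": 0,"wy": 0,"wz": 0},{"claw": 0.06,"dx": 0,"dy": 0,"dz": -0.02,"wx": 0,"wy": 0,"wz": 0},{"claw": 0.06,"dx": 0,"dy": 0,"dz": -0.03,"wx": 0,"wy": 0,"wz": 0},{"claw": 0.06,"dx": 0,"dy": 0,"dz": -0.03,"wx": 0,"wy": 0,"wz": 0},{"claw": 0.06,"dx": 0,"dy": 0,"dz": 0,"wx": 0,"wy": 0,"wz": 0},{"claw": 0.06,"dx": 0,"dy": 0,"dz": 0,"wx": 0,"wy": 0,"wz": 0}]'

```text
t: 15.4
eef_pos: [0.566, 0.1257, 0.3881]
tool_rot: [-0.0, 0.777, 0.63, -0.0]
contact_force: [0.0, 0.2, -0.4]
gripper_width: 0.703
grasp_force: 0.0
```

Run:
```python
from h import *
p,d=read_camera("side");np.savez("side3",p=p,d=d)
cv2.imwrite("pics/s3.png",cv2.resize(p[110:250,170:310,::-1],(600,600),interpolation=cv2.INTER_CUBIC))
c=calibration("side")
o=np.array([.5905,.1224,0]);x=np.array([np.cos(-.21),np.sin(-.21),0])
for v in range(188,204,2):
  for u in (234,236,238):
    X=P(c,d[v,u],u,v);print(u,v,p[v,u],'xs',((X-o)@x).round(3),'z',X[2].round(4))
```

```text
234 188 [64 67 69] xs -0.035 z 0.1319
236 188 [61 66 67] xs -0.035 z 0.1294
238 188 [81 88 87] xs -0.03 z 0.132
234 190 [62 67 67] xs -0.029 z 0.1296
236 190 [67 71 72] xs -0.026 z 0.1305
238 190 [80 84 84] xs -0.031 z 0.1252
234 192 [75 77 79] xs -0.022 z 0.1297
236 192 [77 80 80] xs -0.02 z 0.1295
238 192 [128 131 133] xs -0.02 z 0.1276
234 194 [63 68 69] xs -0.014 z 0.1299
236 194 [61 66 67] xs -0.012 z 0.1297
238 194 [ 99 103 103] xs -0.01 z 0.1297
234 196 [65 67 69] xs -0.005 z 0.1311
236 196 [61 65 66] xs -0.003 z 0.1307
238 196 [65 68 69] xs -0.005 z 0.1274
234 198 [65 69 72] xs -0.005 z 0.1242
236 198 [58 64 64] xs 0.002 z 0.1284
238 198 [62 66 68] xs 0.003 z 0.1272
234 200 [117 119 121] xs -0.004 z 0.1189
236 200 [63 68 69] xs 0.012 z 0.1309
238 200 [61 66 67] xs 0.01 z 0.1273
234 202 [135 138 141] xs 0.001 z 0.1163
236 202 [82 85 86] xs 0.007 z 0.1201
238 202 [60 64 68] xs 0.013 z 0.1235
```

View pics/s3.png

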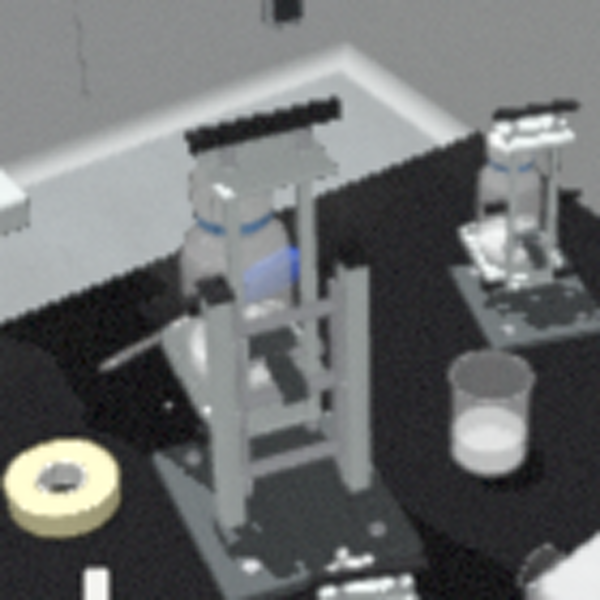

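The carriage is free of the gripper. The pawl lies level with its top at 0.130 (pin about 0.126) over the middle rung, and its arm crosses the rung at side pixels (236,196) to (238,201). The beaker and tape are where they were.

```bash
python3 -c "
from station import *
print(hand_in())"
```

```text
the job is handed in; nothing more can be done
None
```

The carriage hangs hooked on the middle rung: the lock held about 14 N for a second, the gripper is clear, and the beaker and tape look undisturbed. I've handed the job in, but no verdict came back, and I couldn't measure how hard the pawl bears on the rung now that I've let go.

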